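Fill the empty pockets of the insole-blank rack

TASK

Two pockets of the sloping insole rack are empty: take the two spare insole blanks from the bench and lay one in each empty pocket, flat on the pocket's floor, blue side up and toe up the slope like the ones already there. Set them down gently rather than letting them drop, leave the blanks already in the rack where they are, and do not disturb the tape, jar or brush.

Things in the scene. Friction and masses are not known exactly. Their poses are not given: they have to be found in the camera images.
- rack_face: sloping wooden tray of the rack (fixed to the bench), 194 mm along the slope, 326 mm wide, tilted 30 degrees from level, facing up and to the robot's right, with four pockets side by side, 80 mm apart; two, it varies which, start full. Origin: middle of its floor surface, 65 mm above the bench; x up the slope, y across the pockets, roughly towards the robot, z square out of the floor
- pocket0 (a point): middle of the floor of pocket 0 (nearest the robot), axes as rack_face (x up the slope, z out of the floor); full or empty at the start. Inside 182 mm long, 74 mm wide; walls 6 mm wide stand 8 mm above the floor all round; a blank that slides is stopped by the lower wall
- pocket1 (a point): middle of the floor of pocket 1 (second nearest the robot), axes as rack_face (x up the slope, z out of the floor); full or empty at the start. Inside 182 mm long, 74 mm wide; walls 6 mm wide stand 8 mm above the floor all round; a blank that slides is stopped by the lower wall
- pocket2 (a point): middle of the floor of pocket 2 (third nearest the robot), axes as rack_face (x up the slope, z out of the floor); full or empty at the start. Inside 182 mm long, 74 mm wide; walls 6 mm wide stand 8 mm above the floor all round; a blank that slides is stopped by the lower wall
- pocket3 (a point): middle of the floor of pocket 3 (farthest from the robot), axes as rack_face (x up the slope, z out of the floor); full or empty at the start. Inside 182 mm long, 74 mm wide; walls 6 mm wide stand 8 mm above the floor all round; a blank that slides is stopped by the lower wall
- blank0: hard insole-shaped plate 160 mm long, 24 mm thick (cork below, blue on top), 60 mm wide at the ball, 50 at the heel, about 0.14 kg. Waist sides straight, parallel, 42 mm apart from x = -41 to +1 mm: grip there. Origin: centre of the underside; x heel to toe, z out of the blue top. Starts lying in one of the rack's pockets, toe up the slope; must be left there.
- blank1: hard insole-shaped plate 160 mm long, 24 mm thick (cork below, blue on top), 60 mm wide at the ball, 50 at the heel, about 0.14 kg. Waist sides straight, parallel, 42 mm apart from x = -41 to +1 mm: grip there. Origin: centre of the underside; x heel to toe, z out of the blue top. Starts lying in one of the rack's pockets, toe up the slope; must be left there.
- blank2: hard insole-shaped plate 160 mm long, 24 mm thick (cork below, blue on top), 60 mm wide at the ball, 50 at the heel, about 0.14 kg. Waist sides straight, parallel, 42 mm apart from x = -41 to +1 mm: grip there. Origin: centre of the underside; x heel to toe, z out of the blue top. A spare: starts lying flat on the bench, blue side up, toe roughly away from the robot.
- blank3: hard insole-shaped plate 160 mm long, 24 mm thick (cork below, blue on top), 60 mm wide at the ball, 50 at the heel, about 0.14 kg. Waist sides straight, parallel, 42 mm apart from x = -41 to +1 mm: grip there. Origin: centre of the underside; x heel to toe, z out of the blue top. A spare: starts lying flat on the bench, blue side up, toe roughly away from the robot.
- blank2_toe (a point): point on the underside of spare blank2 near its toe, 70 mm from its origin along its x; axes as the blank
- blank3_toe (a point): point on the underside of spare blank3 near its toe, 70 mm from its origin along its x; axes as the blank
- tape: bystander: roll of tape lying flat, 72 mm across, 25 mm high; origin centre of its underside
- jar: bystander: closed adhesive jar, 64 mm across, 85 mm high, standing; origin centre of its underside
- brush: bystander: glue brush lying on the bench, about 200 mm long, under 40 mm high; x along its length
Things that resemble listed ones, but are neither listed nor needed, are in the scene too. What is shaped like the blank2 but pink or turquoise is not meant. What is shaped like the blank0 but turquoise is not meant.

How it is judged:
At the end, for the whole second after the job is handed in: Every pocket holds a blank, its origin within 18 mm of the middle of the pocket's floor; all four lie flat (origin under 5 mm above the floor, parallel within 0.08 rad) and at rest (under 0.02 m/s); both spares have the toe up (toe point over 40 mm upslope of the tray's middle) (distance between any of blank0, blank1, blank2, blank3 and pocket0 below 0.018 m and distance between any of blank0, blank1, blank2, blank3 and pocket1 below 0.018 m and distance between any of blank0, blank1, blank2, blank3 and pocket2 below 0.018 m and distance between any of blank0, blank1, blank2, blank3 and pocket3 below 0.018 m and z of each of blank0, blank1, blank2, blank3 in the frame of rack_face below 0.005 m and angle between the z axis of each of blank0, blank1, blank2, blank3 and the z axis of rack_face, either way round below 0.08 rad and x of each of blank2_toe, blank3_toe in the frame of rack_face above 0.04 m and linear speed of each of blank0, blank1, blank2, blank3 below 0.02 m/s); the robot touches nothing.
It fails at once if a blank that was already in the rack is moved by more than 20 mm (distance of any of blank0, blank1 from where it was at the start of the episode above 0.02 m).
It fails at once if the tape roll, jar or brush is moved by more than 30 mm (distance of any of tape, jar, brush from where it was at the start of the episode above 0.03 m).
It fails at once if a spare blank is dropped or thrown: it moves faster than 0.5 m/s with no finger touching it ((linear speed of blank2 above 0.5 m/s and contact force between blank2 and the fingers below 0.05 N) or (linear speed of blank3 above 0.5 m/s and contact force between blank3 and the fingers below 0.05 N)).
It also fails if it takes over 54 s, if anything falls off the work surface, if the arm or the gripper's body presses on something with over 40 N, if the wrist force passes 120 N, or if a joint passes its speed limit or range.

ROBOT

A 6-joint arm with a two-finger parallel gripper is mounted at the origin on the work surface. World frame = base frame: x ahead of the robot, y to its left, z up, the work surface at z = 0. Lengths are in m, angles in rad, forces in N, time in s.
With the tool pointing down it reaches from about 0.4 to 0.925 m from the base axis. Payload 3.4 kg.
Tool frame: the origin (TCP) lies at the very end of the fingers, on their centre line; the grasp point (between the pads) lies 19 mm behind it; z points along the fingers, y is the line along which they close (so a half turn about z gives the same grasp; the last joint's range is limited). The gripper opens to 85 mm and grips with 20 to 120 N. Pads are 22 mm wide; open, the fingers measure 114 mm over their backs; the gripper's body (76 mm by 85 mm) begins 54 mm behind the grasp point. The pads swing forward as they close: fully open they stand 13 mm farther back than shut.
Start: joints at [1.256, 0.307, 1.506, -0, 1.328, -0.073], TCP at [0.138, 0.558, 0.231] pointing down, gripper open.
Joint ranges: [-3.12, 3.12], [-1.05, 2.28], [0.14, 2.33], [-1.42, 4.57], [0.1, 2.73], [-2.68, 2.68]. Speed limits (rad/s): [2.57, 2.57, 3.14, 3.14, 3.14, 3.14].

INTERFACE

Orientations are given as a unit quaternion [w, x, y, z].
In Python, from cell import read_state, optics, ticket, silhouettes gives the robot as it stands.
- The arm moves only by the shell command python3 -m handwheel 'ROWS' [OPENING] [FORCE]. ROWS is JSON, a list that holds one entry, the list of rows, each a list of 6 numbers: the shift along the world's x, y, z in mm, then the turn, a rotation vector about the world's x, y, z in degrees. A call has 1 to 8 rows; each row is the pose to reach, as a shift and turn from the pose commanded when the call began; what a row does not reach only later rows make up. A row lasts 1/12 s, in which the tool goes at most 41.7 mm and 7.16 degrees, less where a joint would pass 70% of its speed; a pose out of reach is approached as far as the arm can. A call with a gripper value outside its range is refused whole. OPENING is the opening, from -1 (shut) to 1 (fully open), set as the call begins (- or left out, the last holds). The fingers move at their own pace and stop on an object; FORCE is the grip in N (left out, the last holds). Time passes only in rows, so rows that repeat a pose let the fingers close. It gives the time, the measured TCP pose, the force, the opening and the grip force at its end, in the units of the state.
- read_state(): the state, without advancing time (a new reading comes with each control period).
- optics.get_image(name): name is "scene" or "top" or "wrist"; returns the picture (400x640x3 uint8, red, green, blue); there is no depth.
- optics.camera_info(name): a dict with "K" (3x3 intrinsics, pixels), "k1" (the pictures are not rectified: a ray, as slopes to the right and down, at radius r is drawn at 1 + k1 r^2 times it, then the intrinsics apply), "position" and "attitude" of the camera in the world. Camera axes: x right, y down, z forward; pixel columns grow to the right and rows downward; lengths in m; the calibration is good to about 2 mm. A picture is of the moment at which its call begins: read the wrist's pose just before it. camera_info takes no time and is no camera call; for the wrist camera it gives the pose at the moment of the call.
- ticket.job_done(): hands the job in; it is judged then, once.
Trained networks look in the newest picture that a camera, given by its name, has taken for a name from the list of things; names that differ only in an ending like _2 or _b are one class to them, and where a whole thing is asked for, a point or a joint stands for the part that bears it (a point fixed in the world has none). Each returns a list of dicts, best first, with "confidence" (0 to 1); they miss things now and then, are a little off and sometimes report something else, mostly with a low value. They report only what shows in the picture. A call takes as long as a camera call. They do not tell look-alikes from the thing itself.
- silhouettes(camera, thing): "pixels" (400x640 bool, what is visible of it) and "rect" ([centre column, centre row, width, height] in pixels, round what is visible of it).
The state is a dict: "t": time; "joints": joint angles; "qvel": joint speeds; "joint_torque": joint torques, N m; "tcp_pos": TCP position; "eef_rot": TCP orientation; "contact_force": force on the tool from outside, world axes, zero at the start; "moment": the same for the moment, N m; "grip_width": opening from 0.0 (shut) to 1.0 (fully open); "grip_force": force on a finger pad.
Only numpy, scipy, OpenCV 4.12 (cv2) and the standard library are available. Lean on these libraries where they do the work, as an engineer would, in place of code of your own. Each camera call takes 0.05 s, during which the arm holds its last target. There are 200 camera calls.

## Working session

There is one attempt and no reset: what is moved stays moved. The work goes in short steps, Python scripts to look and compute and a shell command to move; the robot and the scene stay as the last step left them, time stands still between calls to the robot, and variables do not carry over. Pictures are saved under pics/ and viewed, at most 10 in all, crops included, and the job is handed in when it is done.

```bash
ls; mkdir -p pics
cat > h.py <<'E'
import numpy as np, cv2, json
from cell import read_state, optics, ticket, silhouettes
from scipy.spatial.transform import Rotation as R
def att(ci):
    a=np.array(ci["attitude"],float)
    return a if a.shape==(3,3) else R.from_quat(a,scalar_first=True).as_matrix()
def ray(ci,uv):
    K=np.array(ci["K"]);uv=np.atleast_2d(uv).astype(float)
    d=(uv-K[:2,2])/[K[0,0],K[1,1]]; s=d.copy()
    for _ in range(20): s=d/(1+ci["k1"]*(s**2).sum(1,keepdims=True))
    v=np.c_[s,np.ones(len(s))]@att(ci).T
    return np.array(ci["position"]),v
def onz(ci,uv,z):
    p,v=ray(ci,uv); return p+v*((z-p[2])/v[:,2])[:,None]
def onplane(ci,uv,p0,n):
    p,v=ray(ci,uv); return p+v*(((p0-p)@n)/(v@n))[:,None]
def proj(ci,P):
    c=(np.atleast_2d(P)-np.array(ci["position"]))@att(ci); s=c[:,:2]/c[:,2:]
    s=s*(1+ci["k1"]*(s**2).sum(1,keepdims=True)); K=np.array(ci["K"])
    return s*[K[0,0],K[1,1]]+K[:2,2]
def tri(c1,u1,c2,u2):
    p,a=ray(c1,u1);q,b=ray(c2,u2);a=a[0];b=b[0]
    A=np.c_[a,-b];t=np.linalg.lstsq(A,q-p,rcond=None)[0]
    x,y=p+a*t[0],q+b*t[1];return (x+y)/2,np.linalg.norm(x-y)
def save(n,im): cv2.imwrite("pics/"+n,im[...,::-1])
E
python3 - <<'E'
from h import *
for c in ["scene","top"]:
    im=optics.get_image(c);save(c+"0.png",im);ci=optics.camera_info(c);print(c,ci)
    for t in ["rack_face","blank2","tape","jar","brush"]:
        for s in silhouettes(c,t):
            m=s["pixels"];print(t,round(s["confidence"],2),np.round(s["rect"]),m.sum(),im[m].mean(0).round())
E
```

```text
pics
scene {'K': array([[470.47203838,   0.        , 313.94663388],
       [  0.        , 470.47203838, 199.40105133],
       [  0.        ,   0.        ,   1.        ]]), 'k1': -0.08377931551881682, 'position': array([0.95083084, 0.39975571, 1.16859857]), 'attitude': array([-0.0933033 ,  0.35324743,  0.89698115, -0.24886857])}
rack_face 0.65 [364. 274. 148.  93.] 5340 [180. 141.  96.]
rack_face 0.64 [256. 150.  52.  32.] 901 [ 55.  94. 165.]
blank2 0.98 [314. 128.  42.  25.] 778 [214. 117. 142.]
blank2 0.96 [402. 242.  40.  39.] 951 [ 51.  81. 138.]
blank2 0.95 [243. 112.  47.  20.] 646 [  7. 144. 137.]
blank2 0.78 [257. 148.  52.  34.] 842 [ 50.  92. 168.]
blank2 0.74 [306. 173.  44.  36.] 857 [ 45.  92. 175.]
blank2 0.74 [404. 370.  52.  59.] 1469 [ 36. 177. 167.]
blank2 0.56 [345. 271.  41.  38.] 972 [ 48.  81. 143.]
tape 0.6 [328. 208.  24.  27.] 388 [190. 188. 167.]
jar 0.65 [247. 236.  27.  33.] 730 [176. 163. 147.]
brush 0.63 [213. 196.  45.  50.] 681 [157. 144. 130.]
brush 0.33 [330. 209.  28.  29.] 402 [190. 187. 167.]
top {'K': array([[385.53281772,   0.        , 329.48908
[... 171 characters left out ...]
0.05323062,  1.24730455]), 'attitude': array([ 0.01245142, -0.69627843,  0.71703106, -0.03012931])}
rack_face 0.74 [254. 184.  87. 123.] 4911 [153. 115.  67.]
blank2 0.92 [266. 175.  50.  20.] 775 [ 18.  58. 136.]
blank2 0.79 [182. 159.  24.  54.] 839 [  6. 133. 122.]
blank2 0.71 [418. 201.  19.  51.] 724 [ 26.  73. 163.]
blank2 0.7 [255. 226.  53.  17.] 765 [ 15.  57. 136.]
blank2 0.69 [465. 224.  47.  34.] 785 [ 17. 128. 118.]
blank2 0.57 [367. 221.  25.  48.] 745 [ 47.  84. 166.]
blank2 0.5 [403. 140.  62.  12.] 633 [130. 118. 100.]
tape 0.51 [318. 212.  22.  20.] 165 [193. 195. 164.]
jar 0.75 [346. 137.  22.  25.] 392 [168. 164. 146.]
brush 0.96 [405. 142.  66.  13.] 588 [131. 118. 100.]
```

```bash
python3 -c "
import cv2,numpy as np
a=cv2.imread('pics/scene0.png');b=cv2.imread('pics/top0.png');print(a.shape)"
```

```text
(400, 640, 3)
```

View pics/top0.png

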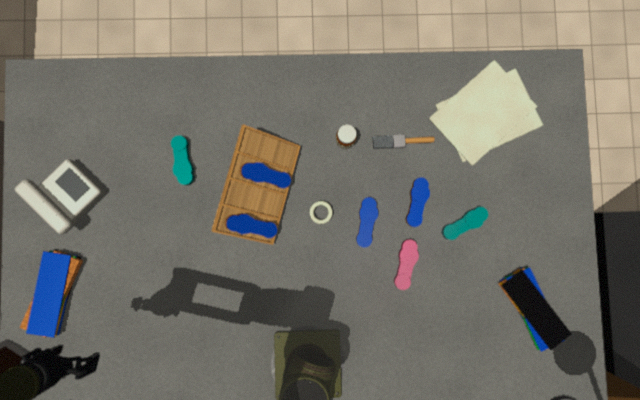

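View pics/scene0.png

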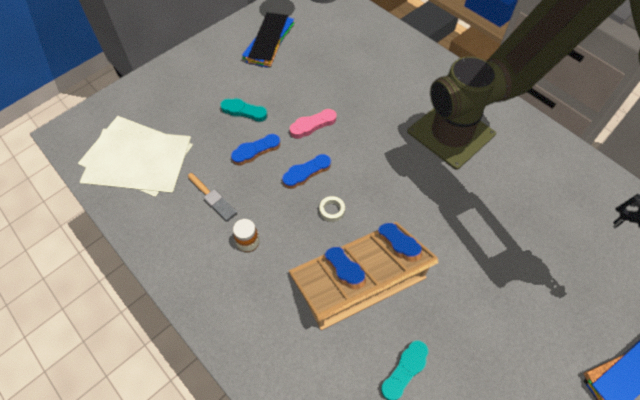

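The top view shows the two spares at (367,221) and (418,202), both with toes up in the image. In the rack, the blanks at (255,226) and (266,175) fill pockets 0 and 2, so pockets 1 and 3 are empty. The tape is at (320,212), the jar at (346,135) and the brush at (403,142). The scene view agrees: spares at (256,149) and (306,171), tray corners near (290,272), (390,224), (437,262) and (322,322).

Run:
```python
from h import *
out={}
def blob(c,s):
    im=cv2.imread(f"pics/{c}0.png");hsv=cv2.cvtColor(im,cv2.COLOR_BGR2HSV)
    m=cv2.inRange(hsv,(104,140,70),(122,255,255));n,l,st,ce=cv2.connectedComponentsWithStats(m)
    return [(l==i) for i in range(1,n) if 350<st[i,4]<1500 and abs(ce[i,0]-s[0])<10 and abs(ce[i,1]-s[1])<10][0]
ends={}
for name,a,b in [("A",(367,221),(306,171)),("B",(418,202),(256,149)),("r0",(253,225),(400,241)),("r2",(266,175),(345,267))]:
    e={}
    for c,s in [("top",a),("scene",b)]:
        ci=optics.camera_info(c);m=blob(c,s);ys,xs=np.nonzero(m)
        P=onz(ci,np.c_[xs,ys],.024)[:,:2]; mu=P.mean(0);w,V=np.linalg.eigh(np.cov((P-mu).T));d=V[:,1]
        if name in "AB" and d[0]<0 or name[0]=="r" and d[1]<0:d=-d
        n=np.array([-d[1],d[0]]);u=(P-mu)@d;v=(P-mu)@n
        o=mu+d*(u.min()+u.max())/2
        if name in "AB":
            wst=np.abs(u+.02-(u.min()+u.max())/2)<.012;o=o+n*(v[wst].max()+v[wst].min())/2
            print(name,c,len(xs),"origin",o.round(4),"yaw",np.degrees(np.arctan2(d[1],d[0])).round(1),"L",np.ptp(u).round(4),"W",np.ptp(v).round(4))
        # toe/heel end pixels
        px=np.c_[xs,ys];e[c]=(ci,px[u>np.quantile(u,.97)].mean(0),px[u<np.quantile(u,.03)].mean(0),px.mean(0))
    for k,t in [(1,"toe"),(2,"heel"),(3,"mid")]:
        p,g=tri(e["top"][0],e["top"][k],e["scene"][0],e["scene"][k]);print("  ",name,t,p.round(4),"gap",round(g,4))
t=cv2.imread("pics/top0.png")[115:250,202:312];s=cv2.imread("pics/scene0.png")[215:330,280:445]
T=cv2.resize(t,None,fx=3.6,fy=3.6,interpolation=2);S=cv2.resize(s,None,fx=2.4,fy=2.4,interpolation=2)
o=np.zeros((490,800,3),np.uint8);o[:T.shape[0],:T.shape[1]]=T;o[:S.shape[0],400:400+S.shape[1]]=S;cv2.imwrite("pics/rk.png",o)
```

```text
A top 698 origin [ 0.4414 -0.2008] yaw -10.5 L 0.1575 W 0.0568
A scene 680 origin [ 0.4393 -0.1996] yaw -10.1 L 0.1575 W 0.0598
   A toe [ 0.5138 -0.2113  0.0247] gap 0.0021
   A heel [ 0.3685 -0.1859  0.0294] gap 0.0
   A mid [ 0.4425 -0.2009  0.0238] gap 0.0007
B top 705 origin [ 0.4995 -0.3666] yaw -14.3 L 0.158 W 0.0591
B scene 629 origin [ 0.4985 -0.3667] yaw -13.8 L 0.158 W 0.0607
   B toe [ 0.571  -0.3844  0.0195] gap 0.0035
   B heel [ 0.427  -0.3465  0.0263] gap 0.0005
   B mid [ 0.5011 -0.3668  0.0242] gap 0.0
   r0 toe [0.4509 0.2151 0.1226] gap 0.0047
   r0 heel [0.4227 0.0874 0.0342] gap 0.0035
   r0 mid [0.4393 0.1558 0.0819] gap 0.0029
   r2 toe [0.605  0.1689 0.1232] gap 0.0056
   r2 heel [0.5754 0.0413 0.0376] gap 0.0023
   r2 mid [0.5922 0.1097 0.082 ] gap 0.0022
```

View pics/rk.png

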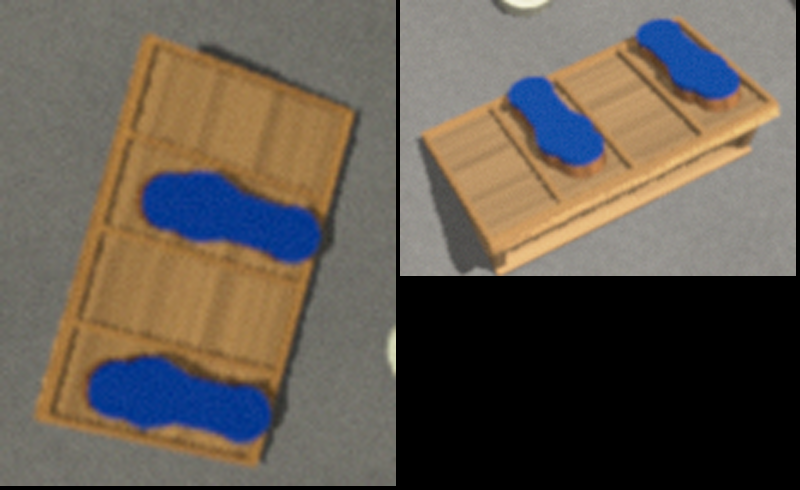

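Crop: the tray's outer corners are clear. In the top crop they are (147,36), (355,108), (258,464) and (38,415). In the scene crop they are (422,135), (680,18), (778,108) and (500,248).

```bash
cat > rack.py <<'E'
from h import *
from scipy.optimize import least_squares
M=np.array([[97,-163,8],[-97,-163,8],[-97,163,8],[97,163,8]])/1e3 # far-up, far-down, near-down, near-up
tp=(np.array([(147,36),(355,108),(258,464),(38,415)])+.5)/3.6-.5+[202,115]
sc=(np.array([(500-400,248),(422-400,135),(680-400,18),(778-400,108)])+.5)/2.4-.5+[280,215]
ct,cs=optics.camera_info("top"),optics.camera_info("scene")
def Rk(yaw,tilt): # x up slope, y to robot, z normal
    h=np.array([np.cos(yaw),np.sin(yaw),0]);x=h*np.cos(tilt)+[0,0,np.sin(tilt)]
    z=-h*np.sin(tilt)+np.array([0,0,np.cos(tilt)]);return np.c_[x,np.cross(z,x),z]
def fit(free):
    def f(q):
        tilt=q[4] if free else np.radians(30); W=M@Rk(q[3],tilt).T+q[:3]
        return np.r_[(proj(ct,W)-tp).ravel(),(proj(cs,W)-sc).ravel()]
    s=least_squares(f,[.5,.15,.065,1.4,.52],loss="soft_l1");return s.x,s.fun
E
python3 - <<'E'
from rack import *
for fr in (1,0):
    q,r=fit(fr);print(q[:3].round(4),np.degrees(q[3:]).round(2));print(r.round(1))
Rr=Rk(q[3],np.radians(30))
for i in range(4): print(i,(q[:3]+Rr@[0,.12-.08*i,0]).round(4))
# resting blanks from triangulated toe/heel (top surface)
for t,h in [([0.4509,0.2151,0.1226],[0.4227,0.0874,0.0342]),([0.605,0.1689,0.1232],[0.5754,0.0413,0.0376])]:
    print(((np.array([t,h])-q[:3])@Rr*1e3).round(1))
E
```

```text
[0.5594 0.1376 0.061 ] [73.33 28.26]
[-0.2  0.1 -0.5  1.2 -0.8  1.1 -0.5  1.5 -4.2  0.5 -0.7  0.2 -0.9 -0.2
 -0.2 -0.1]
[0.5598 0.138  0.0619] [73.31 29.79]
[ 0.  -0.2 -1.   1.1 -1.3  0.9 -0.4  1.5 -4.6 -0.3 -0.5  1.  -0.7  0.6
 -0.2 -1. ]
0 [0.4448 0.1725 0.0619]
1 [0.5215 0.1495 0.0619]
2 [0.5981 0.1266 0.0619]
3 [0.6747 0.1036 0.0619]
[[ 67.2 126.4  31.3]
 [-89.9 116.8  20. ]]
[[ 67.5 -34.5  31.8]
 [-88.5 -42.7  23.1]]
```

```bash
cat > go.py <<'E'
from h import *
def Rtool(x,z):  # tool x axis, tool z axis
    return np.c_[x,np.cross(z,x),z]
def tell(p,Rt):
    s=read_state();R0=R.from_quat(s["eef_rot"],scalar_first=True)
    best=None
    for k in (0,np.pi):
        d=(R.from_matrix(Rt)*R.from_euler("z",k)*R0.inv()).as_rotvec(degrees=True);print("shift",((np.array(p)-s["tcp_pos"])*1e3).round(1),"turn",d.round(1))
E
python3 - <<'E'
from go import *
s=read_state();print({k:np.round(v,3).tolist() for k,v in s.items()})
print(R.from_quat(s["eef_rot"],scalar_first=True).as_matrix().round(3))
ci=optics.camera_info("wrist");print(ci["position"],att(ci).round(2),ci["K"][0])
a=np.radians(-10.3);tell([.428,-.198,.1],Rtool(np.array([np.cos(a),np.sin(a),0]),np.array([0,0,-1.])))
E
```

```text
{'t': 0.6, 'joints': [1.255, 0.307, 1.506, -0.0, 1.328, -0.074], 'qvel': [-0.0, 0.001, 0.0, 0.0, -0.001, -0.001], 'joint_torque': [-0.0, -45.718, -25.22, -0.0, 0.001, -0.0], 'tcp_pos': [0.138, 0.558, 0.231], 'eef_rot': [0.0, 0.121, 0.993, -0.0], 'contact_force': [-0.337, 0.05, 0.39], 'moment': [0.061, 0.02, -0.015], 'grip_force': 0.0, 'grip_width': 0.999}
[[-0.971  0.239  0.   ]
 [ 0.239  0.971 -0.   ]
 [-0.    -0.    -1.   ]]
[0.05583262 0.57755337 0.37411913] [[ 0.24  0.92  0.31]
 [ 0.97 -0.23 -0.08]
 [ 0.    0.32 -0.95]] [341.19632493   0.         322.3571161 ]
shift [ 290.3 -756.3 -131.3] turn [   0.    -0.  -176.4]
shift [ 290.3 -756.3 -131.3] turn [0.  0.  3.6]
```

```bash
python3 -m handwheel '[[[290,-260,150,0,0,-57],[290,-260,150,0,0,-57],[290,-260,150,0,0,-57],[290,-260,150,0,0,-57],[290,-260,150,0,0,-57],[290,-260,150,0,0,-57],[290,-260,150,0,0,-57],[290,-260,150,0,0,-57]]]' 1 60
python3 -m handwheel '[[[110,-200,60,0,0,-40],[110,-200,60,0,0,-40],[110,-200,60,0,0,-40],[110,-200,60,0,0,-40],[110,-200,60,0,0,-40],[110,-200,60,0,0,-40],[110,-200,60,0,0,-40],[110,-200,60,0,0,-40]]]'
```

```text
t: 1.27
tcp_pos: [0.3703, 0.3491, 0.3521]
eef_rot: [0.0, 0.582, 0.813, 0.0]
contact_force: [-0.6, 0.5, -0.0]
grip_width: 1.002
grip_force: 0.0
t: 1.93
tcp_pos: [0.4801, 0.1494, 0.4115]
eef_rot: [0.0, 0.824, 0.566, 0.0]
contact_force: [-0.4, -0.5, 0.3]
grip_width: 0.998
grip_force: 0.0
```

Run:
```python
from go import *
s=read_state();print(np.round(s["tcp_pos"],3),np.round(s["joints"],2))
ci=optics.camera_info("wrist");im=optics.get_image("wrist");save("w1.png",im)
np.save("w1ci.npy",ci,allow_pickle=True)
a=np.radians(-10.3);tell([.428,-.198,.15],Rtool(np.array([np.cos(a),np.sin(a),0]),np.array([0,0,-1.])))
```

```text
[0.48  0.149 0.411] [0.22 0.11 1.32 0.   1.71 0.58]
shift [ -51.2 -348.4 -261. ] turn [ -0.1   0.  -79.4]
shift [ -51.2 -348.4 -261. ] turn [-0.000e+00 -1.000e-01  1.006e+02]
```

View pics/w1.png

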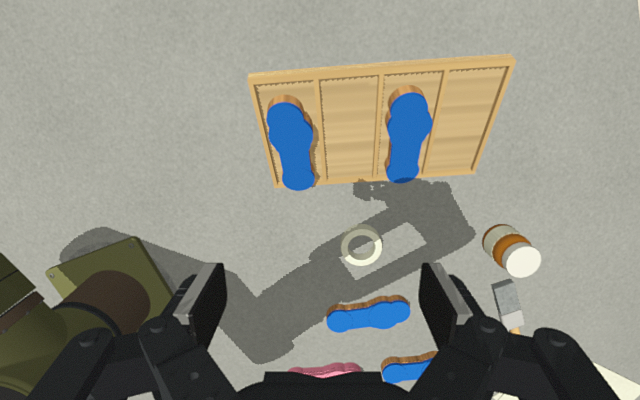

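The wrist view shows the rack squarely. Its outer corners are (249,76), (515,57), (474,172) and (275,188). Left to right it reads full, empty, full, empty, so pockets 1 and 3 are empty. Spare A is at (368,314).

```bash
python3 - <<'E'
import re
t=open('rack.py').read()
t=t.replace('def Rk','cw=np.load("w1ci.npy",allow_pickle=True).item()\nwp=np.array([(515,57),(474,172),(275,188),(249,76)],float)\ndef Rk',1)
t=t.replace('(proj(cs,W)-sc).ravel()]','(proj(cs,W)-sc)[1:].ravel(),(proj(cw,W)-wp).ravel()]')
open('rack.py','w').write(t)
from rack import *
for fr in (1,0):
    q,r=fit(fr);print(q[:3].round(4),np.degrees(q[3:]).round(2));print(r.round(1))
E
python3 -m handwheel '[[[-51,-348,-100,0,0,-57],[-51,-348,-100,0,0,-57],[-51,-348,-100,0,0,-57],[-51,-348,-100,0,0,-57],[-51,-348,-100,0,0,-57],[-51,-348,-100,0,0,-57],[-51,-348,-100,0,0,-57],[-51,-348,-100,0,0,-57]]]'
```

```text
[0.5596 0.1377 0.0608] [73.31 28.12]
[-0.2  0.  -0.5  1.1 -0.8  1.1 -0.5  1.4 -0.8  0.2 -0.9 -0.2 -0.2  0.1
 -0.2  0.   0.9  0.6  0.1 -1.2  0.1  0.3]
[0.5597 0.1382 0.0612] [73.21 29.79]
[ 0.1 -0.1 -1.   1.2 -1.4  0.9 -0.5  1.5 -0.4  1.  -0.6  0.8 -0.2 -0.7
  1.   1.3  0.1 -0.6 -0.  -2.8 -0.3  1.2]
t: 2.65
tcp_pos: [0.4321, -0.1664, 0.3192]
eef_rot: [-0.0, 0.995, 0.105, 0.0]
contact_force: [0.9, -0.3, 0.5]
grip_width: 1.003
grip_force: 0.0
```

Run:
```python
from go import *
a=np.radians(-10.3);tell([.428,-.198,.15],Rtool(np.array([np.cos(a),np.sin(a),0]),np.array([0,0,-1.])))
```

```text
shift [  -4.1  -31.6 -169.2] turn [ -0.    0.  -22.3]
shift [  -4.1  -31.6 -169.2] turn [-0.000e+00 -1.000e-01  1.577e+02]
```

```bash
python3 -m handwheel '[[[-4,-32,-100,0,0,-22.3],[-4,-32,-169,0,0,-22.3],[-4,-32,-169,0,0,-22.3],[-4,-32,-169,0,0,-22.3],[-4,-32,-169,0,0,-22.3],[-4,-32,-169,0,0,-22.3],[-4,-32,-169,0,0,-22.3]]]'
python3 -m handwheel '[[[0,0,-40,0,0,0],[0,0,-80,0,0,0],[0,0,-110,0,0,0],[0,0,-130,0,0,0],[0,0,-144,0,0,0],[0,0,-144,0,0,0],[0,0,-144,0,0,0]]]'
python3 -m handwheel '[[[0,0,0,0,0,0],[0,0,0,0,0,0],[0,0,0,0,0,0],[0,0,0,0,0,0],[0,0,0,0,0,0],[0,0,0,0,0,0],[0,0,0,0,0,0],[0,0,0,0,0,0]]]' -1 60
python3 - <<'E'
from h import *
ci=optics.camera_info("wrist");save("w2.png",optics.get_image("wrist"))
E
```

```text
t: 3.23
tcp_pos: [0.4298, -0.1979, 0.1519]
eef_rot: [-0.0, 0.996, -0.087, 0.0]
contact_force: [1.4, -0.4, 0.2]
grip_width: 1.003
grip_force: 0.0
t: 3.82
tcp_pos: [0.4311, -0.1991, 0.0085]
eef_rot: [0.001, 0.996, -0.088, 0.002]
contact_force: [0.8, -0.3, 1.5]
grip_width: 1.003
grip_force: 0.0
t: 4.48
tcp_pos: [0.4299, -0.199, 0.0086]
eef_rot: [0.0, 0.996, -0.089, 0.001]
contact_force: [-0.9, 0.8, 10.6]
grip_width: 0.477
grip_force: 58.5
```

View pics/w2.png

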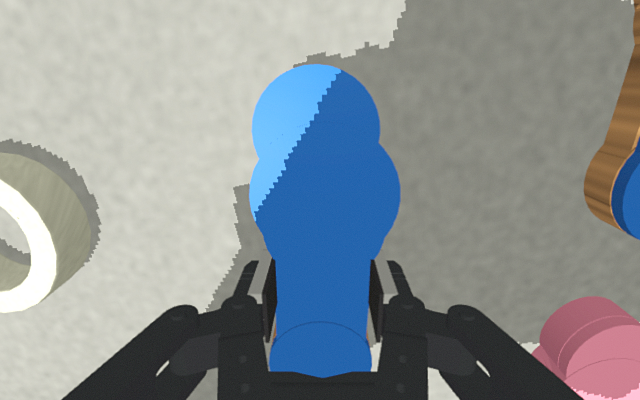

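The blank is gripped at the waist and centred between the fingers (pads at columns 272 and 376); its toe is at (316,65). Lifting.

```bash
python3 -m handwheel '[[[0,0,10,0,0,0],[0,0,30,0,0,0],[0,0,70,0,0,0],[0,0,110,0,0,0],[0,0,150,0,0,0],[0,0,190,0,0,0],[0,0,200,0,0,0],[0,0,200,0,0,0]]]'
python3 - <<'E'
from go import *
from rack import *
# blank in tool frame from w2 (before lift): redo now in tool frame
s=read_state();ci=optics.camera_info("wrist");im=optics.get_image("wrist")
T=R.from_quat(s["eef_rot"],scalar_first=True).as_matrix();p=np.array(s["tcp_pos"])
hsv=cv2.cvtColor(im,cv2.COLOR_RGB2HSV);m=cv2.inRange(hsv,(98,120,70),(122,255,255))
n,l,st,ce=cv2.connectedComponentsWithStats(m);k=1+np.argmax(st[1:,4])
ys,xs=np.nonzero(l==k);print(st[k])
# top plane: tool z of top = -(.024-.0086)
P=onplane(ci,np.c_[xs,ys],p+T@[0,0,-.0154],T[:,2]);L=(P-p)@T*1e3
print("toe",L[:,0].max())
for a in (20,40,60): 
    y=L[abs(L[:,0]-a)<2][:,1];print(a,y.min(),y.max())
q,_=fit(0);print(q)
E
```

```text
t: 5.2
tcp_pos: [0.4311, -0.2, 0.2114]
eef_rot: [0.002, 0.996, -0.089, 0.004]
contact_force: [-0.2, -0.1, -1.7]
grip_width: 0.477
grip_force: 60.1
[  250    64   150   314 34804]
toe 87.90628557715358
20 -23.25416261289432 26.26656692305486
40 -27.85239181547183 31.1996601705892
60 -25.219899303979222 23.688627049374404
[0.55965784 0.13818217 0.06117278 1.27782823 0.52      ]
```

```bash
cat > place.py <<'E'
from go import *
from rack import Rk
def place(i,out,gx=9.5,bx=-5,by=0,h=8.6,z0=.0632):
    Rr=Rk(np.radians(73.25),np.radians(30));o=np.array([.5597,.138,z0])
    p=o+Rr@(np.array([bx-gx,120-80*i+by,h+out])/1e3)
    print("target",p.round(4),"normal",Rr[:,2].round(3),"up",Rr[:,0].round(3),"y",Rr[:,1].round(3));tell(p,Rtool(Rr[:,0],-Rr[:,2]))
    s=read_state();print("tcp in pocket",((np.array(s["tcp_pos"])-o)@Rr*1e3-[0,120-80*i,0]).round(1),np.round(s["joints"],2))
E
python3 -c "
from place import *
place(1,60)"
```

```text
target [0.5079 0.1047 0.1154] normal [-0.144 -0.479  0.866] up [0.25  0.829 0.5  ] y [-0.958  0.288  0.   ]
shift [ 78.4 303.7 -93.5] turn [ 17.1 -27.6  81.4]
shift [ 78.4 303.7 -93.5] turn [ 29.1  17.7 -94.1]
tcp in pocket [-239.2  -12.5  306.3] [-0.52  0.18  1.74 -0.    1.21  1.22]
```

```bash
python3 -m handwheel '[[[20,80,60,4,-7,20],[40,160,60,8,-14,41],[60,240,60,12,-20,60],[78,304,60,17.1,-27.6,81.4],[78,304,60,17.1,-27.6,81.4],[78,304,60,17.1,-27.6,81.4],[78,304,60,17.1,-27.6,81.4],[78,304,60,17.1,-27.6,81.4]]]'
python3 -c "
from place import *
place(1,60)"
```

```text
t: 5.92
tcp_pos: [0.505, 0.1082, 0.2647]
eef_rot: [-0.108, 0.912, 0.369, 0.141]
contact_force: [0.4, -0.4, -0.7]
grip_width: 0.473
grip_force: 60.2
target [0.5079 0.1047 0.1154] normal [-0.144 -0.479  0.866] up [0.25  0.829 0.5  ] y [-0.958  0.288  0.   ]
shift [   2.9   -3.6 -149.4] turn [ 6.1 -9.9 27.8]
shift [   2.9   -3.6 -149.4] turn [  28.2   59.9 -137. ]
tcp in pocket [ 62.4   3.8 196.7] [-0.1   0.11  1.75  0.35  1.15  0.58]
```

```bash
python3 -m handwheel '[[[3,-4,0,6.1,-9.9,27.8],[3,-4,-20,6.1,-9.9,27.8],[3,-4,-40,6.1,-9.9,27.8],[3,-4,-70,6.1,-9.9,27.8],[3,-4,-110,6.1,-9.9,27.8],[3,-4,-149,6.1,-9.9,27.8],[3,-4,-149,6.1,-9.9,27.8],[3,-4,-149,6.1,-9.9,27.8]]]'
python3 - <<'E'
from place import *
place(1,20)
save("w3.png",optics.get_image("wrist"))
E
```

```text
t: 6.58
tcp_pos: [0.5063, 0.1022, 0.1146]
eef_rot: [-0.157, 0.778, 0.572, 0.206]
contact_force: [0.1, 0.9, -0.3]
grip_width: 0.473
grip_force: 60.2
target [0.5137 0.1238 0.0807] normal [-0.144 -0.479  0.866] up [0.25  0.829 0.5  ] y [-0.958  0.288  0.   ]
shift [  7.4  21.6 -33.9] turn [-0.2 -0.5  0.4]
shift [  7.4  21.6 -33.9] turn [  25.5   86.  -155.3]
tcp in pocket [-17.3   0.9  69.4] [-0.26  0.36  1.96  0.67  0.93 -0.39]
```

View pics/w3.png

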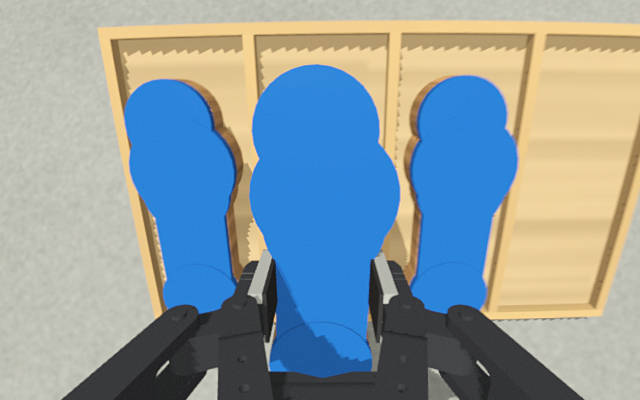

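The held blank is centred over pocket 1, toe upslope, at (316,65); the pocket walls are at columns 250 and 393. The neighbouring blanks are clear of the fingers.

```bash
python3 -m handwheel '[[[4,10,-15,0,0,0],[6,18,-28,0,-0.5,0],[7,22,-34,0,-0.5,0.4],[8,25,-40,0,-0.5,0.4],[9,28,-44,0,-0.5,0.4],[9,28,-44,0,-0.5,0.4]]]'
python3 -c "
from place import *
place(1,0)"
```

```text
t: 7.13
tcp_pos: [0.5193, 0.1299, 0.0747]
eef_rot: [-0.151, 0.773, 0.578, 0.213]
contact_force: [0.9, 0.5, -1.3]
grip_width: 0.478
grip_force: 60.2
target [0.5165 0.1334 0.0634] normal [-0.144 -0.479  0.866] up [0.25  0.829 0.5  ] y [-0.958  0.288  0.   ]
shift [ -2.8   3.5 -11.3] turn [-0.   0.7 -0.1]
shift [ -2.8   3.5 -11.3] turn [-26.8 -86.  155.3]
tcp in pocket [-11.1  -3.7  19.6] [-0.19  0.43  1.99  0.76  0.81 -0.47]
```

```bash
python3 -m handwheel '[[[-2,1,-3,0,0.7,0],[-3,2,-5,0,0.7,0],[-3,2,-7,0,0.7,0],[-3,3,-8,0,0.7,0],[-3,3,-9,0,0.7,0],[-3,3,-9,0,0.7,0]]]'
python3 -m handwheel '[[[0,0.5,-1,0,0,0],[0,0.5,-1,0,0,0],[0,0.5,-1,0,0,0]]]'
python3 -c "
from place import *
place(1,0)"
```

```text
t: 7.63
tcp_pos: [0.5159, 0.1323, 0.0657]
eef_rot: [-0.155, 0.775, 0.576, 0.208]
contact_force: [-2.7, -3.5, 6.6]
grip_width: 0.477
grip_force: 61.3
t: 7.88
tcp_pos: [0.5159, 0.1323, 0.0657]
eef_rot: [-0.154, 0.775, 0.576, 0.208]
contact_force: [-6.0, -10.1, 16.5]
grip_width: 0.472
grip_force: 63.0
target [0.5165 0.1334 0.0634] normal [-0.144 -0.479  0.866] up [0.25  0.829 0.5  ] y [-0.958  0.288  0.   ]
shift [ 0.6  1.1 -2.3] turn [-0.   0.1 -0. ]
shift [ 0.6  1.1 -2.3] turn [-26.  -86.2 155.8]
tcp in pocket [-14.4   0.3  11.2] [-0.19  0.44  2.    0.77  0.8  -0.47]
```

```bash
python3 -m handwheel '[[[0,-0.5,1,0,0,0],[0,-0.5,1,0,0,0],[0,-0.5,1,0,0,0],[0,-0.5,1,0,0,0],[0,-0.5,1,0,0,0]]]' 0.3
python3 -m handwheel '[[[-1,-3,5,0,0,0],[-3,-8,15,0,0,0],[-6,-19,35,0,0,0],[-9,-29,52,0,0,0],[-14,-48,87,0,0,0],[-14,-48,120,0,0,0],[-14,-48,150,0,0,0],[-14,-48,150,0,0,0]]]'
python3 - <<'E'
from go import *
save("w4.png",optics.get_image("wrist"))
b=np.radians(-14.1);d=np.array([np.cos(b),np.sin(b),0]);o=np.array([.499,-.3667,0])
tell(o-d*.011+[0,0,.2],Rtool(d,np.array([0,0,-1.])))
E
```

```text
t: 8.3
tcp_pos: [0.5158, 0.1325, 0.0647]
eef_rot: [-0.155, 0.775, 0.577, 0.207]
contact_force: [0.0, 0.1, -0.4]
grip_width: 0.652
grip_force: 0.0
t: 8.97
tcp_pos: [0.5052, 0.083, 0.2216]
eef_rot: [-0.15, 0.774, 0.577, 0.211]
contact_force: [0.8, -0.0, 0.5]
grip_width: 0.652
grip_force: 0.0
shift [ -15.6 -447.2  -19. ] turn [-15.9  29.  -85.3]
shift [ -15.6 -447.2  -19. ] turn [-29.3 -16.1  90.2]
```

View pics/w4.png

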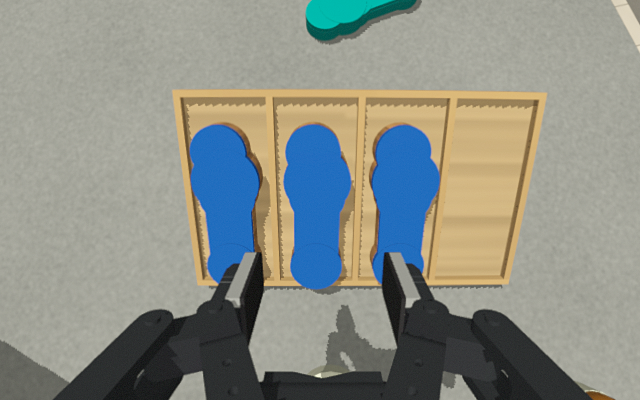

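The first blank lies flat and centred in pocket 1 (toe at (316,125)), in line with its neighbours. Now the second spare.

```bash
python3 -m handwheel '[[[-15,-447,50,-15.9,29,-85.3],[-15,-447,50,-15.9,29,-85.3],[-15,-447,50,-15.9,29,-85.3],[-15,-447,50,-15.9,29,-85.3],[-15,-447,50,-15.9,29,-85.3],[-15,-447,50,-15.9,29,-85.3],[-15,-447,50,-15.9,29,-85.3],[-15,-447,50,-15.9,29,-85.3]]]' 1
python3 - <<'E'
from go import *
b=np.radians(-14.1);d=np.array([np.cos(b),np.sin(b),0]);o=np.array([.499,-.3667,0])
tell(o-d*.011+[0,0,.2],Rtool(d,np.array([0,0,-1.])))
E
```

```text
t: 9.68
tcp_pos: [0.489, -0.2483, 0.2515]
eef_rot: [-0.066, 0.983, 0.15, 0.084]
contact_force: [1.3, 1.0, -0.0]
grip_width: 0.999
grip_force: 0.0
shift [  -0.7 -115.7  -51.5] turn [ -6.4  10.6 -31.3]
shift [  -0.7 -115.7  -51.5] turn [-14.1  -8.5 147.8]
```

```bash
python3 -m handwheel '[[[-1,-116,-51,-6.4,10.6,-31.3],[-1,-116,-51,-6.4,10.6,-31.3],[-1,-116,-51,-6.4,10.6,-31.3],[-1,-116,-51,-6.4,10.6,-31.3],[-1,-116,-51,-6.4,10.6,-31.3],[-1,-116,-51,-6.4,10.6,-31.3],[-1,-116,-51,-6.4,10.6,-31.3]]]'
python3 - <<'E'
from go import *
b=np.radians(-14.1);d=np.array([np.cos(b),np.sin(b),0]);o=np.array([.499,-.3667,0])
tell(o-d*.011+[0,0,.007],Rtool(d,np.array([0,0,-1.])))
E
```

```text
t: 10.27
tcp_pos: [0.4893, -0.362, 0.1999]
eef_rot: [-0.001, 0.993, -0.117, 0.001]
contact_force: [-0.1, -0.6, 0.8]
grip_width: 0.998
grip_force: 0.0
shift [  -1.    -2.1 -192.9] turn [-0.1  0.1 -0.6]
shift [  -1.    -2.1 -192.9] turn [-1.000e-01 -1.000e-01  1.794e+02]
```

```bash
python3 -m handwheel '[[[-1,-2,-40,0,0,-0.6],[-1,-2,-80,0,0,-0.6],[-1,-2,-120,0,0,-0.6],[-1,-2,-150,0,0,-0.6],[-1,-2,-175,0,0,-0.6],[-1,-2,-192,0,0,-0.6],[-1,-2,-192,0,0,-0.6],[-1,-2,-192,0,0,-0.6]]]'
python3 -m handwheel '[[[0,0,0,0,0,0],[0,0,0,0,0,0],[0,0,0,0,0,0],[0,0,0,0,0,0],[0,0,0,0,0,0],[0,0,0,0,0,0],[0,0,0,0,0,0],[0,0,0,0,0,0]]]' -1 60
python3 -m handwheel '[[[0,0,10,0,0,0],[0,0,30,0,0,0],[0,0,70,0,0,0],[0,0,110,0,0,0],[0,0,150,0,0,0],[0,0,190,0,0,0],[0,0,230,0,0,0],[0,0,240,0,0,0],[0,0,240,0,0,0]]]' || true
python3 - <<'E'
from place import *
print(read_state()["grip_width"]);place(3,60)
E
```

```text
t: 10.93
tcp_pos: [0.4877, -0.364, 0.0084]
eef_rot: [-0.001, 0.992, -0.124, 0.001]
contact_force: [-0.4, -0.7, 0.0]
grip_width: 1.004
grip_force: 0.0
t: 11.6
tcp_pos: [0.4897, -0.3652, 0.0109]
eef_rot: [0.001, 0.992, -0.124, 0.003]
contact_force: [-0.3, 1.5, 5.1]
grip_width: 0.477
grip_force: 63.1
0.4765654042328771
target [0.6611 0.0585 0.1154] normal [-0.144 -0.479  0.866] up [0.25  0.829 0.5  ] y [-0.958  0.288  0.   ]
shift [171.4 423.8 104.4] turn [ 16.1 -28.4  85.4]
shift [171.4 423.8 104.4] turn [ 29.5  16.6 -90.1]
tcp in pocket [-460.9   42.   205.8] [-0.71  0.58  1.68  0.    0.87  1.11]$[0]: bad value
```

```bash
python3 -m handwheel '[[[0,0,10,0,0,0],[0,0,40,0,0,0],[0,0,80,0,0,0],[0,0,120,0,0,0],[0,0,160,0,0,0],[0,0,200,0,0,0],[0,0,240,0,0,0],[0,0,240,0,0,0]]]'
python3 - <<'E'
from place import *
s=read_state();ci=optics.camera_info("wrist");im=optics.get_image("wrist")
T=R.from_quat(s["eef_rot"],scalar_first=True).as_matrix();p=np.array(s["tcp_pos"])
hsv=cv2.cvtColor(im,cv2.COLOR_RGB2HSV);m=cv2.inRange(hsv,(98,120,70),(122,255,255))
n,l,st,ce=cv2.connectedComponentsWithStats(m);k=1+np.argmax(st[1:,4]);ys,xs=np.nonzero(l==k)
L=(onplane(ci,np.c_[xs,ys],p+T@[0,0,-.015],T[:,2])-p)@T*1e3;print("toe",L[:,0].max(),L[:,1].min(),L[:,1].max())
place(3,60,z0=.0655)
E
```

```text
t: 12.27
tcp_pos: [0.4923, -0.3677, 0.2596]
eef_rot: [0.005, 0.992, -0.124, 0.009]
contact_force: [1.9, -1.1, 0.6]
grip_width: 0.472
grip_force: 62.1
toe 87.32351382792835 -27.928241327311962 30.671334615468936
target [0.6611 0.0585 0.1177] normal [-0.144 -0.479  0.866] up [0.25  0.829 0.5  ] y [-0.958  0.288  0.   ]
shift [ 170.   425.3 -138.1] turn [ 16.1 -27.8  85.5]
shift [ 170.   425.3 -138.1] turn [ 30.1  16.6 -90.1]
tcp in pocket [-340.6   40.2  416.3] [-0.71  0.34  1.4   0.    1.39  1.11]
```

```bash
python3 -m handwheel '[[[170,425,20,16.1,-27.8,85.5],[170,425,20,16.1,-27.8,85.5],[170,425,20,16.1,-27.8,85.5],[170,425,20,16.1,-27.8,85.5],[170,425,20,16.1,-27.8,85.5],[170,425,20,16.1,-27.8,85.5],[170,425,20,16.1,-27.8,85.5],[170,425,20,16.1,-27.8,85.5]]]'
python3 -c "
from place import *
place(3,60,z0=.0655)"
```

```text
t: 12.98
tcp_pos: [0.6112, -0.0532, 0.2624]
eef_rot: [-0.104, 0.925, 0.339, 0.135]
contact_force: [0.8, -0.4, -2.0]
grip_width: 0.472
grip_force: 62.2
target [0.6611 0.0585 0.1177] normal [-0.144 -0.479  0.866] up [0.25  0.829 0.5  ] y [-0.958  0.288  0.   ]
shift [  49.9  111.8 -144.8] turn [  6.4 -11.1  31.4]
shift [  49.9  111.8 -144.8] turn [  28.5   57.4 -134. ]
tcp in pocket [-47.3  15.6 254.7] [-0.36  0.29  1.51  0.35  1.29  0.42]
```

```bash
python3 -m handwheel '[[[20,40,0,6.4,-11.1,31.4],[35,75,0,6.4,-11.1,31.4],[50,112,-10,6.4,-11.1,31.4],[50,112,-30,6.4,-11.1,31.4],[50,112,-70,6.4,-11.1,31.4],[50,112,-110,6.4,-11.1,31.4],[50,112,-145,6.4,-11.1,31.4],[50,112,-145,6.4,-11.1,31.4]]]'
python3 - <<'E'
from place import *
place(3,10,z0=.0655)
save("w5.png",optics.get_image("wrist"))
E
```

```text
t: 13.65
tcp_pos: [0.6555, 0.0573, 0.1093]
eef_rot: [-0.16, 0.778, 0.573, 0.203]
contact_force: [-1.9, 0.6, -2.5]
grip_width: 0.475
grip_force: 62.2
target [0.6683 0.0825 0.0744] normal [-0.144 -0.479  0.866] up [0.25  0.829 0.5  ] y [-0.958  0.288  0.   ]
shift [ 12.8  25.2 -34.9] turn [-0.1 -0.9  0.3]
shift [ 12.8  25.2 -34.9] turn [  24.8   86.  -155.4]
tcp in pocket [-21.1   5.   62.7] [-0.27  0.53  1.62  0.6   1.08 -0.28]
```

View pics/w5.png

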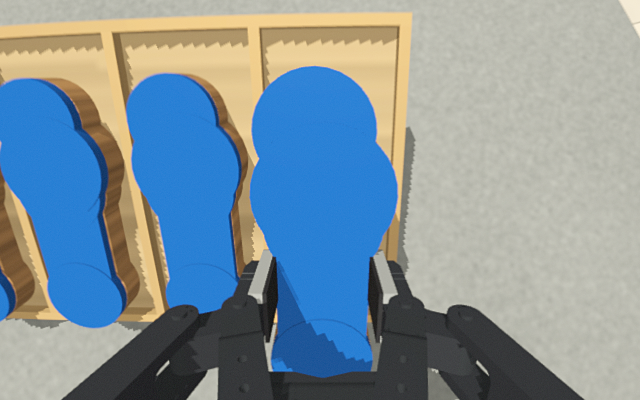

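The held blank is over pocket 3, a few mm left of centre (toe at (315,66), walls at columns 256 and 402). The computed shift corrects this.

```bash
python3 -m handwheel '[[[6,6,-8,0,-0.9,0.3],[9,13,-18,0,-0.9,0.3],[11,20,-27,0,-0.9,0.3],[12,23,-32,0,-0.9,0.3],[13,25,-35,0,-0.9,0.3],[13,25,-35,0,-0.9,0.3]]]'
python3 -c "
from place import *
place(3,1,z0=.0655)"
```

```text
t: 14.2
tcp_pos: [0.6751, 0.0823, 0.0834]
eef_rot: [-0.15, 0.773, 0.578, 0.214]
contact_force: [-0.6, -0.1, -2.2]
grip_width: 0.476
grip_force: 62.2
target [0.6696 0.0868 0.0666] normal [-0.144 -0.479  0.866] up [0.25  0.829 0.5  ] y [-0.958  0.288  0.   ]
shift [ -5.5   4.5 -16.8] turn [-0.1  0.9 -0. ]
shift [ -5.5   4.5 -16.8] turn [-27.1 -86.1 155.2]
tcp in pocket [-8.4 -6.6 25.5] [-0.22  0.57  1.63  0.64  0.99 -0.31]
```

```bash
python3 -m handwheel '[[[-2,1,-3,0,0.4,0],[-3,2,-6,0,0.4,0],[-4,3,-9,0,0.4,0],[-4,3,-10,0,0.4,0],[-4,3,-10,0,0.4,0]]]'
python3 -c "
from place import *
place(3,1,z0=.0655)"
```

```text
t: 14.62
tcp_pos: [0.671, 0.0845, 0.0732]
eef_rot: [-0.152, 0.774, 0.577, 0.212]
contact_force: [0.1, 0.3, -1.8]
grip_width: 0.473
grip_force: 62.2
target [0.6696 0.0868 0.0666] normal [-0.144 -0.479  0.866] up [0.25  0.829 0.5  ] y [-0.958  0.288  0.   ]
shift [-1.4  2.3 -6.6] turn [-0.1  0.5  0. ]
shift [-1.4  2.3 -6.6] turn [-26.6 -86.2 155.5]
tcp in pocket [-12.8  -2.   16.2] [-0.22  0.58  1.64  0.65  0.98 -0.31]
```

```bash
python3 -m handwheel '[[[-1,0.5,-2,0,0.5,0],[-1,1,-4,0,0.5,0],[-1,2,-5.5,0,0.5,0],[-1,2,-5.5,0,0.5,0],[-1,2,-5.5,0,0.5,0]]]'
python3 -m handwheel '[[[0,0.5,-1,0,0,0],[0,0.5,-1,0,0,0],[0,0.5,-1,0,0,0]]]'
python3 -c "
from place import *
place(3,0,z0=.0655)"
```

```text
t: 15.03
tcp_pos: [0.6708, 0.0858, 0.0686]
eef_rot: [-0.154, 0.775, 0.576, 0.209]
contact_force: [-1.2, -4.5, 2.3]
grip_width: 0.471
grip_force: 63.1
t: 15.28
tcp_pos: [0.6708, 0.0859, 0.0685]
eef_rot: [-0.154, 0.775, 0.576, 0.209]
contact_force: [-3.3, -8.3, 10.6]
grip_width: 0.472
grip_force: 63.9
target [0.6698 0.0873 0.0657] normal [-0.144 -0.479  0.866] up [0.25  0.829 0.5  ] y [-0.958  0.288  0.   ]
shift [-1.1  1.4 -2.8] turn [-0.   0.2  0. ]
shift [-1.1  1.4 -2.8] turn [-26.2 -86.2 155.8]
tcp in pocket [-14.   -1.4  11.6] [-0.22  0.59  1.64  0.65  0.98 -0.31]
```

```bash
python3 -m handwheel '[[[0,-0.5,1,0,0,0],[0,-0.5,1,0,0,0],[0,-0.5,1,0,0,0],[0,-0.5,1,0,0,0],[0,-0.5,1,0,0,0]]]' 0.3
python3 -m handwheel '[[[-1,-3,5,0,0,0],[-3,-8,15,0,0,0],[-6,-19,35,0,0,0],[-9,-29,52,0,0,0],[-14,-48,87,0,0,0],[-14,-48,120,0,0,0],[-14,-48,150,0,0,0],[-14,-48,150,0,0,0]]]'
python3 -m handwheel '[[[-60,-60,30,0,0,0],[-60,-60,30,0,0,0],[-60,-60,30,0,0,0],[-60,-60,30,0,0,0]]]'
python3 - <<'E'
from h import *
from rack import Rk
im=optics.get_image("wrist");ci=optics.camera_info("wrist");save("w6.png",im)
Rr=Rk(np.radians(73.25),np.radians(30));o=np.array([.5597,.138,.065])
hsv=cv2.cvtColor(im,cv2.COLOR_RGB2HSV);m=cv2.inRange(hsv,(98,120,70),(122,255,255))
n,l,st,ce=cv2.connectedComponentsWithStats(m)
for k in range(1,n):
    if st[k,4]>1500:
        ys,xs=np.nonzero(l==k);L=(onplane(ci,np.c_[xs,ys],o+Rr@[0,0,.024],Rr[:,2])-o)@Rr*1e3
        print(L.min(0).round(1),L.max(0).round(1))
E
```

```text
t: 15.7
tcp_pos: [0.6703, 0.0869, 0.0677]
eef_rot: [-0.155, 0.775, 0.576, 0.208]
contact_force: [0.5, -0.5, 0.7]
grip_width: 0.652
grip_force: 0.0
t: 16.37
tcp_pos: [0.6602, 0.037, 0.2266]
eef_rot: [-0.149, 0.774, 0.577, 0.213]
contact_force: [0.0, -1.1, 1.0]
grip_width: 0.649
grip_force: 0.0
t: 16.7
tcp_pos: [0.5957, -0.0235, 0.2497]
eef_rot: [-0.153, 0.776, 0.575, 0.209]
contact_force: [0.4, 0.4, -0.4]
grip_width: 0.652
grip_force: 0.0
[-92.2 -68.2  24. ] [66.7 -8.9 24. ]
[ -91.1 -150.9   24. ] [ 66.6 -92.2  24. ]
[-92.1   9.2  24. ] [66.5 70.  24. ]
[-92.2  89.   24. ] [ 66.  151.3  24. ]
```

View pics/w6.png

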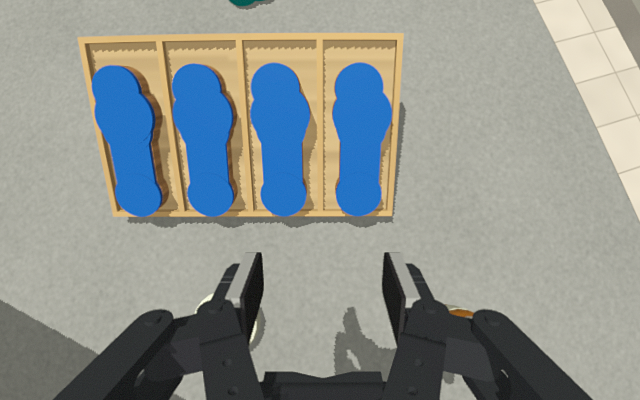

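All four blanks lie level in their pockets, toes upslope. Their origins measure about 11–13 mm down-slope of the pocket middles and within 2 mm across, which is inside the 18 mm limit. The gripper is clear.

```bash
python3 -c "
from h import *
print(ticket.job_done())"
```

```text
the job is handed in; nothing more can be done
None
```

I placed both spare blanks in the empty pockets (1 and 3), blue side up and toe upslope, measured flat and within about 13 mm of the pocket middles, and handed the job in at about 17 s; the judge returned no verdict.

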